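# Nudge the amber filter into its seat and swing the clip over it

### The job

Push the amber filter disc across the aluminium loading plate, without picking it up, until it drops into the round recess and lies flat and flush. Then push the red retaining clip round by its post until it stops over the seated filter. Leave the blue filter and everything else where they are, and finish clear of everything.

Things in the scene. Friction and masses are not known exactly. Their poses are not given: they have to be found in the camera images.
- stage: Bare aluminium filter-loading plate fixed flat on the green table: 150 mm along its x, 310 mm along its y, 30 mm high. Origin: centre of its underside; z up, so its flat top (the deck) is at +30 mm. It has no fence round its edge.
- seat (a point): Centre of the floor of the round recess in the plate's deck (at x -20, y 0 mm in the plate's frame; axes as the plate's). The recess is 54 mm across and 10 mm deep with a dark floor; its mouth is 10 mm above this point.
- amber_filter: Loose optical filter: flat disc 50 mm across, 10 mm thick, about 60 g, black rim with an amber-orange window. Origin: centre of its underside. It starts lying on the deck 78 to 105 mm to one side (plate's +y or -y) of the recess, the blue filter on the other side. It slides easily when pushed at its edge; in the recess its top is level with the deck.
- blue_filter: Same disc with a blue window; it is to stay where it lies. Origin: centre of its underside.
- clip (a joint): Angle (rad) of the red retaining clip, a flat arm 64 mm long and 18 mm wide turning about a vertical pivot on the plate. 0: the arm points along the plate's +y (parked); it grows as the arm turns anticlockwise seen from above; pi/2 (1.57): its stop, the arm pointing along the plate's -x with its tip over the rim of the recess. It starts between 0 and 0.25, and stays where it is left; about 1 N at the post moves it.
- clip_pivot (a point): The clip's pivot axis, at the top of the arm, 38 mm above the table (x +55, y 0 mm in the plate's frame). The arm's underside is 4 mm and its top 8 mm above the deck.
- clip_knob (a point): Middle of the clip's upright red post: 14 mm across, 28 mm tall, standing on the arm 50 mm from the pivot, from 8 to 36 mm above the deck; this point is 22 mm above the deck.
- marker: Black marker pen lying on the table in front of the plate (robot side), 105 x 13 x 13 mm, along its x. Origin: underside, middle. A bystander.
- bottle: Clear bottle with white cap, 60 mm across, 150 mm tall, right of the plate. Origin: underside. A bystander.
- tube_rack: Green tube rack, 100 x 210 mm, 38 mm tall with its tubes, left of the plate. Origin: underside. A bystander.
- tip_box: Blue box with pale lid, 85 x 120 mm, 72 mm tall, at the right. Origin: underside. A bystander.
- plate_cases: Two stacked pale-blue flat cases, 90 x 90 mm, 37 mm tall, at the left. Origin: underside. A bystander.
There are look-alikes about, which are no part of the job. Leave any green or turquoise look-alike of the amber_filter alone.

How it is judged:
On the way, in this order (a step that is already met when the one before it is completed fails the run):
1. the amber filter lies flat in the recess (horizontal distance between amber_filter and seat below 0.004 m and z of amber_filter in the frame of seat between -0.002 and 0.002 m and angle between amber_filter's own z axis and vertical below 0.06 rad), for 0.2 s.
2. the clip is swung over the seated filter, to its stop (all of step 1 and value of joint clip above 1.45 rad), for 0.2 s.
At the end, for the whole second after the job is handed in: The amber filter lies at rest in the recess: centre within 4 mm, underside within 2 mm of the recess floor, tilted under 0.06 rad. The clip stands at 1.45 rad or more (stop at 1.57). The blue filter is within 12 mm and every bystander within 20 mm of its start (all of step 2 and linear speed of amber_filter below 0.02 m/s and distance of blue_filter from where it was at the start of the episode below 0.012 m and distance of each of marker, bottle, tube_rack, tip_box, plate_cases from where it was at the start of the episode below 0.02 m); the robot touches nothing.
It fails at once if the amber filter is lifted off the plate (its underside over 8 mm above the deck) (z of amber_filter in the frame of seat above 0.018 m).
It fails at once if the amber filter is pushed off the plate (z of amber_filter in the frame of seat below -0.006 m).
It fails at once if the blue filter is moved by more than 12 mm (distance of blue_filter from where it was at the start of the episode above 0.012 m).
It fails at once if a bystander is moved by more than 20 mm (distance of any of marker, bottle, tube_rack, tip_box, plate_cases from where it was at the start of the episode above 0.02 m).
It also fails if it takes over 51 s, if anything falls off the work surface, if the arm or the gripper's body presses on something with over 40 N, if the wrist force passes 120 N, or if a joint passes its speed limit or range.

### The arm

A 6-joint arm with a two-finger parallel gripper is mounted at the origin on the work surface. World frame = base frame: x ahead of the robot, y to its left, z up, the work surface at z = 0. Lengths are in m, angles in rad, forces in N, time in s.
With the tool pointing down it reaches from about 0.225 to 0.875 m from the base axis. Payload 3.4 kg.
Tool frame: the origin (TCP) lies on the centre line of the jaws, within the pads' length; the fingertips stand 17 mm ahead of it and the grasp point (between the pads) lies 2 mm behind it (nose_length is the distance from the TCP to the fingertips, in m); z points along the fingers, y is the line along which they close (so a half turn about z gives the same grasp; the last joint's range is limited). The gripper opens to 85 mm and grips with 20 to 120 N. Pads are 22 mm wide; open, the fingers measure 114 mm over their backs; the gripper's body (76 mm by 85 mm) begins 54 mm behind the grasp point. The pads swing forward as they close: fully open they stand 13 mm farther back than shut.
Start: joints at [-1.338, 0.276, 1.505, -0, 1.361, -0.121], TCP at [0.199, -0.539, 0.248] pointing down, gripper open.
Joint ranges: [-2.89, 2.89], [-0.75, 2.08], [0.22, 2.7], [-1.18, 4.32], [0.11, 2.71], [-2.7, 2.7]. Speed limits (rad/s): [2.57, 2.57, 3.14, 3.14, 3.14, 3.14].

### API

Orientations are given as a unit quaternion [w, x, y, z].
In Python, from rig import get_state, get_image, sign_off, find_in, place_of, nose_length gives the robot as it stands.
- The arm moves only by the tool apply_moves, never from a script. Its argument "deltas" is one flat list of numbers, 5 for each row, row after row: the finger opening in mm, from 0 to 85.4, then the shift along the tool's x, y, z in mm, then the turn about the tool's z in degrees. A call has 1 to 12 rows; each row is the pose to reach, as a shift and turn from the pose commanded when the call began, along the tool's axes at that moment; what a row does not reach only later rows make up. A row lasts 1/12 s, in which the tool goes at most 41.7 mm and 7.16 degrees, less where a joint would pass 70% of its speed; a pose out of reach is approached as far as the arm can. A call with a gripper value outside its range is refused whole. The fingers move at their own pace and stop on an object; "squeeze" is the grip in N (left out, the last holds). Time passes only in rows, so rows that repeat a pose let the fingers close. It gives the time, the measured TCP pose, the force, the opening and the grip force at its end, in the units of the state.
- get_state(): the state, without advancing time (a new reading comes with each control period).
- get_image(name): name is "side" or "top" or "wrist"; returns a dict with "frame" (480x640x3 uint8, red, green, blue), "K" (3x3 intrinsics, pixels), "k1" (the pictures are not rectified: a ray, as slopes to the right and down, at radius r is drawn at 1 + k1 r^2 times it, then the intrinsics apply), "position" and "orientation" of the camera in the world. Camera axes: x right, y down, z forward; pixel columns grow to the right and rows downward; lengths in m; the calibration is good to about 2 mm. A picture is of the moment at which its call begins. There is no depth.
- sign_off(): hands the job in; it is judged then, once.
Trained networks look in a picture, given as the dict that the camera call returned (one of the last four; its "shot" number tells which), for a name from the list of things; names that differ only in an ending like _2 or _b are one class to them, and where a whole thing is asked for, a point or a joint stands for the part that bears it (a point fixed in the world has none). Each returns a list of dicts, best first, with "score" (0 to 1); they miss things now and then, are a little off and sometimes report something else, mostly with a low value. They report only what shows in the picture. A call takes as long as a camera call. They do not tell look-alikes from the thing itself.
- find_in(query, picture): "point" ([column, row] in pixels, amid what is visible of it).
- place_of(query, picture): "point" ([column, row] in pixels: a listed point, or the origin of a listed thing).
The state is a dict: "clock": time; "qpos": joint angles; "qd": joint speeds; "effort": joint torques, N m; "position": TCP position; "ee_rot": TCP orientation; "contact_force": force on the tool from outside, world axes, zero at the start; "moment": the same for the moment, N m; "width": finger opening in m; "gripper_force": force on a finger pad.
Only numpy, scipy, OpenCV 4.12 (cv2) and the standard library are available. Lean on these libraries where they do the work, as an engineer would, in place of code of your own. Each camera call takes 0.05 s, during which the arm holds its last target. There are 200 camera calls.

## Working session

There is one attempt and no reset: what is moved stays moved. The work goes in short steps, Python scripts to look and compute and a tool call to move; the robot and the scene stay as the last step left them, time stands still between calls to the robot, and variables do not carry over. Pictures are saved under pics/ and viewed, at most 12 in all, crops included, and the job is handed in when it is done.

Besides the shell and the picture viewer there is one more tool, called after "Emit:" in YAML: its name, and indented under it one key for each argument. apply_moves: Moves the arm, as the interface text tells. Its arguments: {"type":"object","properties":{"deltas":{"type":"array"},"squeeze":{"type":"number"}},"required":["deltas"]}

```bash
mkdir -p pics
cat > h.py <<'E'
import numpy as np, cv2
from scipy.spatial.transform import Rotation as R
from rig import *
def rot(q): return R.from_quat([q[1],q[2],q[3],q[0]]).as_matrix()
def px2w(p,im,z):
    K=np.array(im["K"]);k=im["k1"]
    d=np.array([(p[0]-K[0,2])/K[0,0],(p[1]-K[1,2])/K[1,1]]);u=d.copy()
    for _ in range(20): u=d/(1+k*(u@u))
    r=rot(im["orientation"])@np.array([u[0],u[1],1]);c=np.array(im["position"])
    return c+r*(z-c[2])/r[2]
def w2px(w,im):
    K=np.array(im["K"]);c=rot(im["orientation"]).T@(np.array(w)-np.array(im["position"]))
    u=c[:2]/c[2];u=u*(1+im["k1"]*(u@u));return np.array([K[0,0]*u[0]+K[0,2],K[1,1]*u[1]+K[1,2]])
def snap(n,f):
    im=get_image(n);cv2.imwrite(f"pics/{f}.png",im["frame"][:,:,::-1].copy());return im
E
python3 - <<'E'
from h import *
Z=dict(stage=0,seat=.02,amber_filter=.03,blue_filter=.03,clip_pivot=.038,clip_knob=.052)
for n in ("top","side"):
    im=snap(n,n+"0")
    print(n,np.round(im["position"],3))
    for q in Z:
        for r in place_of(q,im)[:3]: print(q,np.round(r["point"],1),round(r["score"],2),np.round(px2w(r["point"],im,Z[q]),4)[:2])
s=get_state();print(s["position"],s["ee_rot"],nose_length() if callable(nose_length) else nose_length)
E
```

```text
top [ 0.288 -0.053  1.244]
stage [337.4 230.3] 0.98 [ 0.5465 -0.0755]
stage [341.1 234.3] 0.59 [ 0.5343 -0.086 ]
seat [339.6 233.4] 0.76 [ 0.5331 -0.0812]
amber_filter [280.8 297.6] 0.81 [0.3528 0.0875]
amber_filter [313.7 292.2] 0.72 [ 0.3657 -0.0043]
amber_filter [257.4 245.2] 0.58 [0.5024 0.1539]
blue_filter [374.8 219.6] 0.77 [ 0.569  -0.1831]
clip_pivot [339.9 227. ] 0.7 [ 0.548  -0.0821]
clip_pivot [332.3 208.9] 0.63 [ 0.6016 -0.0618]
clip_knob [316.1 214. ] 0.73 [ 0.5842 -0.0155]
side [ 0.235 -0.651  0.838]
stage [334.  265.9] 0.59 [ 0.5382 -0.0736]
stage [342.9 266.6] 0.57 [ 0.5571 -0.0844]
seat [334.3 266.9] 0.71 [ 0.5303 -0.0904]
amber_filter [307.1 239.1] 0.71 [0.5023 0.0089]
amber_filter [293.  206.1] 0.68 [0.5138 0.1318]
amber_filter [245.5 245.7] 0.58 [0.3557 0.0501]
blue_filter [365.1 289.7] 0.71 [ 0.5624 -0.1839]
clip_pivot [359.1 243.3] 0.55 [ 0.6104 -0.0615]
clip_knob [342.8 229.1] 0.71 [ 0.5885 -0.0145]
[ 0.19922385 -0.53940132  0.24835594] [5.87565798e-05 9.84391762e-01 1.75991064e-01 4.58231069e-06] 0.017
```

View pics/top0.png

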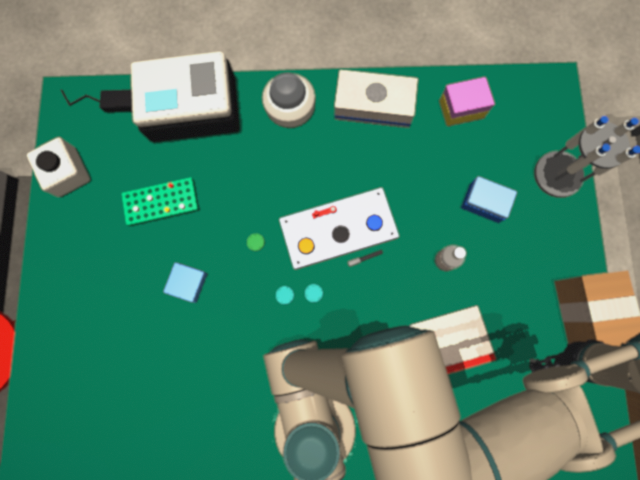

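View pics/side0.png

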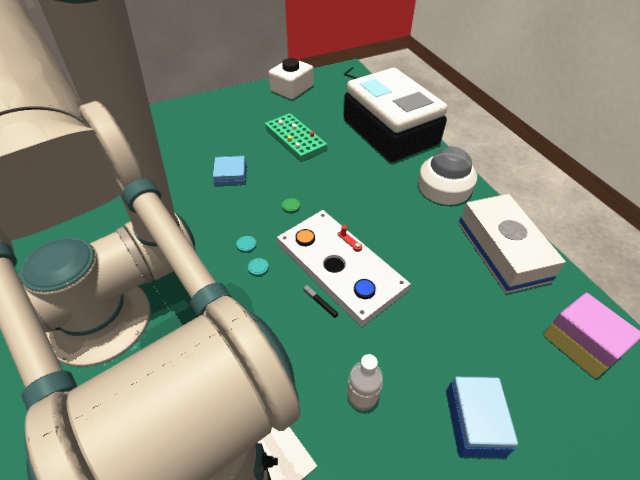

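Both views agree. Amber is at top (306,245), the recess at (341,234) and blue at (374,222). The red clip is at (323,212), and the green and turquoise discs are the decoys. Next I'll refine the positions by colour, and find the wrist camera's offset.

```bash
cat >> h.py <<'E'
def blobs(im,z):
    hsv=cv2.cvtColor(im["frame"],cv2.COLOR_RGB2HSV);out={}
    for n,(lo,hi) in dict(amber=((11,130,110),(26,255,255)),blue=((108,150,90),(125,255,255)),red=((0,150,90),(6,255,255))).items():
        m=cv2.inRange(hsv,lo,hi);k,l,st,c=cv2.connectedComponentsWithStats(m)
        for i in range(1,k):
            if st[i,4]>25:
                w=px2w(c[i],im,z)
                if .38<w[0]<.75 and -.3<w[1]<.15: print(n,st[i,4],np.round(c[i],1),np.round(w[:2],4))
E
python3 - <<'E'
from h import *
for n in ("top","side"): print(n);blobs(get_image(n),.04)
im=get_image("wrist");s=get_state();M=rot(s["ee_rot"]);print(M.round(3))
print(M.T@(np.array(im["position"])-s["position"]),(M.T@rot(im["orientation"])).round(2),im["K"])
E
```

```text
top
amber 170 [305.7 245.4] [0.4968 0.0158]
blue 157 [374.1 222.4] [ 0.5587 -0.1798]
red 73 [321.3 212.5] [ 0.5911 -0.0302]
side
amber 178 [304.7 235.7] [0.498  0.0133]
blue 237 [364.4 287.1] [ 0.5603 -0.1828]
red 170 [348.  237.6] [ 0.593  -0.0353]
[[ 0.938  0.346  0.   ]
 [ 0.346 -0.938 -0.   ]
 [-0.     0.    -1.   ]]
[ 7.25398600e-02 -7.94027378e-05 -1.25353285e-01] [[-0.   -0.96 -0.29]
 [ 1.    0.   -0.  ]
 [ 0.   -0.29  0.96]] [[360.6298966    0.         320.31447218]
 [  0.         360.6298966  239.03938471]
 [  0.           0.           1.        ]]
```

Emit:
apply_moves:
  deltas: [30, 244, -157, 0, -45, 30, 244, -157, 0, -45, 30, 244, -157, 0, -45, 30, 244, -157, 0, -45, 30, 244, -157, 0, -45, 30, 244, -157, 0, -45, 30, 244, -157, 0, -45, 30, 244, -157, 0, -45, 30, 244, -157, 0, -45, 30, 244, -157, 0, -45]

```text
clock: 1.68
position: [0.3737, -0.3079, 0.2484]
ee_rot: [0.0, 0.842, 0.54, -0.0]
contact_force: [1.2, -0.2, -0.7]
width: 0.0298
gripper_force: 0.0
```

Emit:
apply_moves:
  deltas: [30, 284, 61, 0, -45, 30, 284, 61, 0, -45, 30, 284, 61, 0, -45, 30, 284, 61, 0, -45, 30, 284, 61, 0, -45, 30, 284, 61, 0, -45, 30, 284, 61, 0, -45, 30, 284, 61, 0, -45, 30, 284, 61, 0, -45, 30, 284, 61, 0, -45, 30, 284, 61, 0, -45]

```text
clock: 2.6
position: [0.5471, -0.0773, 0.2481]
ee_rot: [-0.0, 0.573, 0.82, -0.001]
contact_force: [0.6, -0.2, 0.6]
width: 0.0302
gripper_force: 0.0
```

Run:
```python
from h import *
im=snap("wrist","w1");s=get_state();print(s["position"],rot(s["ee_rot"]).round(3),s["qpos"],s["width"])
blobs(im,.04)
Z=dict(stage=0,seat=.02,amber_filter=.03,blue_filter=.03,clip_pivot=.038,clip_knob=.052)
for q in Z:
    for r in place_of(q,im)[:2]: print(q,np.round(r["point"],1),round(r["score"],2),np.round(px2w(r["point"],im,Z[q]),4)[:2])
```

```text
[ 0.54712114 -0.0771916   0.24826178] [[-0.343  0.939 -0.001]
 [ 0.939  0.343 -0.001]
 [-0.    -0.001 -1.   ]] [-2.65628702e-01  2.42358060e-01  1.55219816e+00 -7.56266899e-04
  1.34739991e+00 -6.16053049e-01] 0.029860802502709786
amber 1865 [303.8  95.6] [0.4973 0.015 ]
blue 766 [301.5 312.4] [ 0.5644 -0.1832]
red 1347 [382.7 185.7] [ 0.5921 -0.0341]
seat [305.4 210.6] 0.73 [ 0.5334 -0.0853]
amber_filter [300.8 100.6] 0.92 [0.4955 0.0107]
amber_filter [171.8  66.8] 0.65 [ 0.3777 -0.0005]
blue_filter [298.1 302.7] 0.75 [ 0.5586 -0.1789]
clip_pivot [380.6 218.2] 0.89 [ 0.6027 -0.0637]
clip_knob [386.9 167. ] 0.58 [ 0.5867 -0.0167]
```

View pics/w1.png

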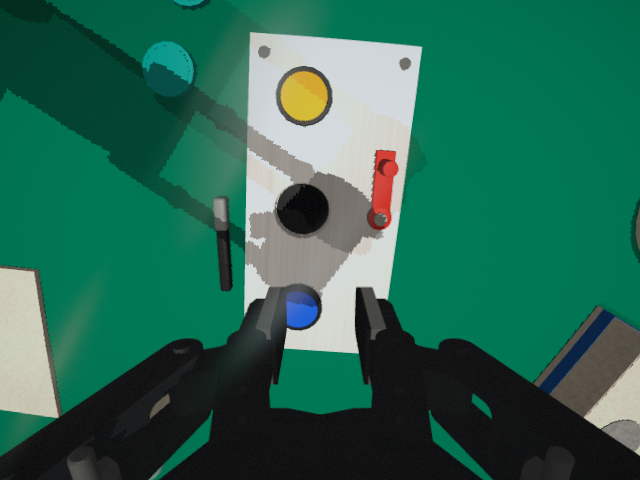

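The wrist view shows amber at (304,96), the empty recess at (302,209), the clip pivot at (380,218) with its post at (388,168), and blue partly behind a finger. I'll fit the recess mouth.

```bash
cat >> h.py <<'E'
def dark(im,c,thr=45,z=.03,box=45):
    x,y=map(int,c);g=im["frame"].max(2)[y-box:y+box,x-box:x+box]
    k,l,st,cc=cv2.connectedComponentsWithStats((g<thr).astype(np.uint8));i=1+np.argmax(st[1:,4])
    cn=max(cv2.findContours((l==i).astype(np.uint8),cv2.RETR_EXTERNAL,cv2.CHAIN_APPROX_NONE)[0],key=len)[:,0]
    w=np.array([px2w(p+[x-box,y-box],im,z)[:2] for p in cn])
    from scipy.optimize import least_squares
    f=least_squares(lambda v:np.hypot(*(w-v[:2]).T)-v[2],[*w.mean(0),.027],loss="soft_l1",f_scale=.001)
    return f.x,f.cost
E
python3 - <<'E'
from h import *
im=get_image("wrist")
for t in (35,50,65): print(dark(im,(302,209),t))
s,_=dark(im,(302,209),50);a=dark(im,(304,96),70,.04);print("amber ring",a)
from math import *
d=s[:2]-np.array([.4973,.015]);print("push",d,np.hypot(*d),degrees(atan2(d[1],d[0])))
E
```

```text
(array([ 0.53091589, -0.08306972,  0.02336738]), np.float64(0.00016987671602078922))
(array([ 0.53030446, -0.08298214,  0.02397607]), np.float64(0.00011248480764919283))
(array([ 0.52993022, -0.0825975 ,  0.02459672]), np.float64(8.137403092157121e-06))
amber ring (array([ 23.28109065, -62.24748259,  66.27580129]), np.float64(3.0831488850857623e-13))
push [ 0.03300446 -0.09798214] 0.10339146262939057 -71.38433716220517
```

Emit:
apply_moves:
  deltas: [30, 149, -14, 60, 1, 30, 149, -14, 60, 1, 30, 149, -14, 60, 1, 30, 149, -14, 60, 1, 30, 149, -14, 100, 1, 30, 149, -14, 140, 1, 30, 149, -14, 178, 1, 30, 149, -14, 190, 1, 30, 149, -14, 190, 1, 30, 149, -14, 190, 1]

```text
clock: 3.83
position: [0.4831, 0.0598, 0.058]
ee_rot: [-0.0, 0.579, 0.816, -0.0]
contact_force: [1.3, 0.1, -0.5]
width: 0.0303
gripper_force: 0.0
```

Run:
```python
from h import *
im=snap("wrist","w2");s=get_state();print(s["position"],rot(s["ee_rot"]).round(3),s["contact_force"])
blobs(im,.04)
im=snap("side","s2");c=im["frame"][150:330,200:440];cv2.imwrite("pics/s2c.png",cv2.resize(c,None,fx=3,fy=3,interpolation=2)[:,:,::-1])
```

```text
[0.48421564 0.05968791 0.05906361] [[-0.33   0.944  0.002]
 [ 0.944  0.33  -0.   ]
 [-0.001  0.002 -1.   ]] [0.31791144 0.3227647  1.00685333]
amber 3815 [318.3 386.7] [0.496  0.0183]
red 201 [464.1 459.7] [ 0.5846 -0.0016]
```

View pics/w2.png

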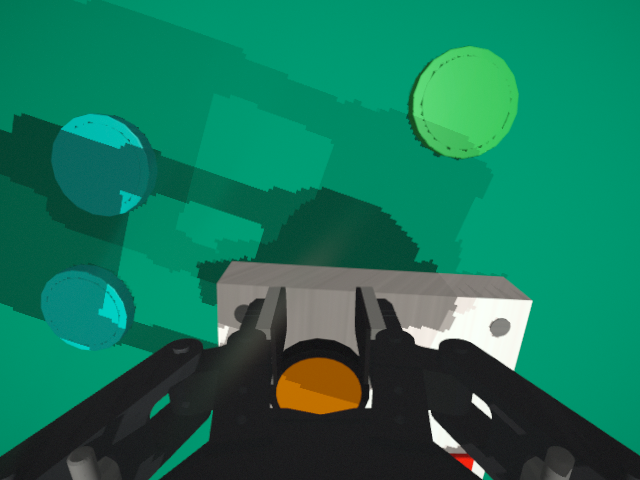

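View pics/s2c.png

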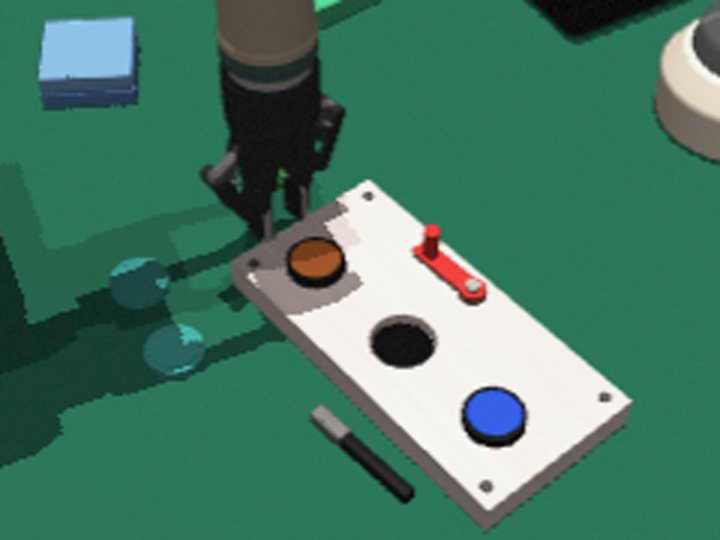

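The fingers straddle the line behind the amber disc, whose centre is at (318,387) against the jaw midline at about column 322, and nothing is touching. Now I'll lower the fingertips beside the rim.

Emit:
apply_moves:
  deltas: [30, 0, 0, 3, 0, 30, 0, 0, 5, 0, 30, 0, 0, 7, 0, 30, 0, 0, 7, 0, 30, 0, 0, 7, 0]

```text
clock: 4.35
position: [0.4832, 0.0597, 0.0515]
ee_rot: [0.0, 0.579, 0.815, 0.0]
contact_force: [0.1, -0.0, 0.3]
width: 0.0299
gripper_force: 0.0
```

Emit:
apply_moves:
  deltas: [30, 0, 0, 1, 0, 30, 0, 0, 2, 0, 30, 0, 0, 2, 0]

```text
clock: 4.6
position: [0.4831, 0.0597, 0.0491]
ee_rot: [-0.0, 0.579, 0.815, -0.0]
contact_force: [-0.1, -0.0, 0.1]
width: 0.0298
gripper_force: 0.0
```

Emit:
apply_moves:
  deltas: [30, -6, 0, 0, 0, 30, -12, 0, 0, 0, 30, -18, 0, 0, 0, 30, -24, 0, 0, 0, 30, -30, 0, 0, 0, 30, -36, 0, 0, 0, 30, -42, 0, 0, 0, 30, -48, 0, 0, 0, 30, -54, 0, 0, 0, 30, -60, 0, 0, 0, 30, -64, 0, 0, 0, 30, -66, 0, 0, 0]

```text
clock: 5.6
position: [0.5053, -0.0032, 0.0493]
ee_rot: [0.0, 0.579, 0.815, 0.0]
contact_force: [-0.9, 0.8, -0.5]
width: 0.0303
gripper_force: 0.2
```

Run:
```python
from h import *
s=get_state();M=rot(s["ee_rot"]);p=np.array(s["position"]);print(p,s["contact_force"])
for n in ("top","side","wrist"):
    im=snap(n,n+"3");print(n);blobs(im,.04)
    for q,z in (("amber_filter",.03),("seat",.02)):
        for r in place_of(q,im)[:2]:
            w=px2w(r["point"],im,z);print(q,np.round(r["point"],1),round(r["score"],2),w.round(4)[:2],"tool",(M.T@(w-p)).round(4))
    if n=="side": cv2.imwrite("pics/s3c.png",cv2.resize(im["frame"][150:330,200:440],None,fx=3,fy=3,interpolation=2)[:,:,::-1])
```

```text
[ 0.50530755 -0.00323385  0.04930796] [-0.93260047  0.8123224  -0.52845192]
top
blue 157 [374.1 222.4] [ 0.5587 -0.1798]
amber_filter [314.1 292.5] 0.54 [ 0.3649 -0.0054] tool [ 0.0442 -0.1333  0.0193]
amber_filter [257.  243.7] 0.53 [0.5067 0.1551] tool [0.149  0.0535 0.0193]
seat [341.3 233.4] 0.7 [ 0.5329 -0.0861] tool [-0.0873 -0.0012  0.0293]
side
amber 149 [319.2 247.1] [ 0.5156 -0.0347]
blue 236 [364.4 287.1] [ 0.5602 -0.1828]
red 171 [348.  237.6] [ 0.5931 -0.0355]
amber_filter [260.1 265.8] 0.76 [ 0.368  -0.0235] tool [ 0.0261 -0.1363  0.0193]
amber_filter [316.4 247.3] 0.67 [ 0.5127 -0.0249] tool [-0.0229 -0.0002  0.0193]
seat [333.8 268.8] 0.98 [ 0.5268 -0.0951] tool [-0.0938 -0.01    0.0293]
wrist
amber 5172 [320.2 376.3] [ 0.5144 -0.0315]
red 444 [461.5 454.4] [ 0.5958 -0.0532]
amber_filter [ 59.6 192.7] 0.98 [0.3853 0.0088] tool [ 0.051  -0.1093  0.0193]
amber_filter [75.3 15.1] 0.94 [0.3802 0.0774] tool [ 0.1174 -0.0915  0.0193]
```

View pics/s3c.png

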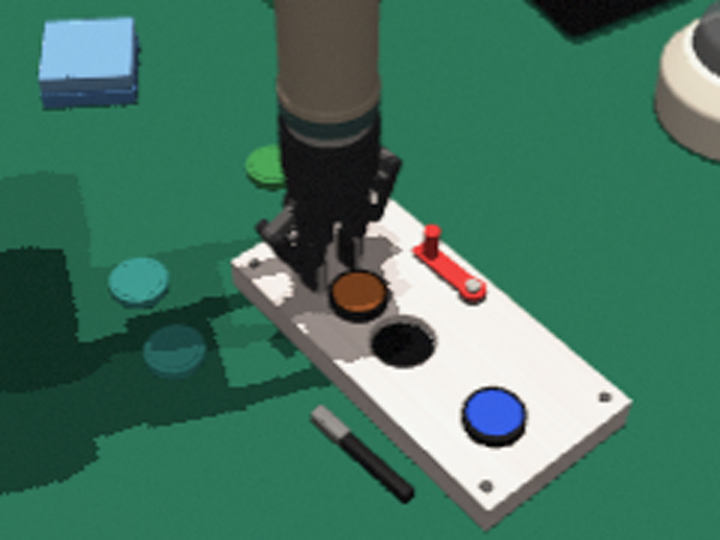

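The disc sits snugly in the two-finger cradle, about 54 mm short, and the recess is roughly 1.5 mm towards tool −y. I'll carry on pushing with that correction.

Emit:
apply_moves:
  deltas: [30, -5, -0.5, 0, 0, 30, -10, -1, 0, 0, 30, -15, -1.5, 0, 0, 30, -20, -1.5, 0, 0, 30, -25, -1.5, 0, 0, 30, -29, -1.5, 0, 0, 30, -33, -1.5, 0, 0, 30, -37, -1.5, 0, 0, 30, -41, -1.5, 0, 0, 30, -45, -1.5, 0, 0, 30, -48, -1.5, 0, 0, 30, -50, -1.5, 0, 0]

```text
clock: 7.05
position: [0.5203, -0.0508, 0.0494]
ee_rot: [0.0, 0.579, 0.815, -0.0]
contact_force: [-0.2, 0.8, 0.3]
width: 0.03
gripper_force: 0.1
```

Run:
```python
from h import *
s=get_state();print(s["position"],s["contact_force"])
im=snap("side","side4");blobs(im,.03);a=cv2.resize(im["frame"][190:330,250:440],None,fx=3,fy=3,interpolation=2)
im=snap("wrist","w4");blobs(im,.03);b=cv2.resize(im["frame"][280:480,180:460],None,fx=.8,fy=.8)
o=np.zeros((600,570,3),np.uint8);o[:420]=a;o[430:590,:224]=b
cv2.imwrite("pics/c4.png",o[:,:,::-1])
```

```text
[ 0.52033132 -0.0507654   0.04935632] [-0.16833978  0.78339643  0.34282725]
amber 189 [333.1 260.1] [ 0.5329 -0.0778]
blue 234 [364.3 287.1] [ 0.5642 -0.1769]
red 139 [349.5 239.3] [ 0.5983 -0.0344]
amber 398 [302.  390.3] [ 0.527 -0.098]
red 2757 [491.9 306.7] [ 0.5937 -0.0275]
red 1011 [534.3 321.6] [ 0.6166 -0.0279]
```

View pics/c4.png

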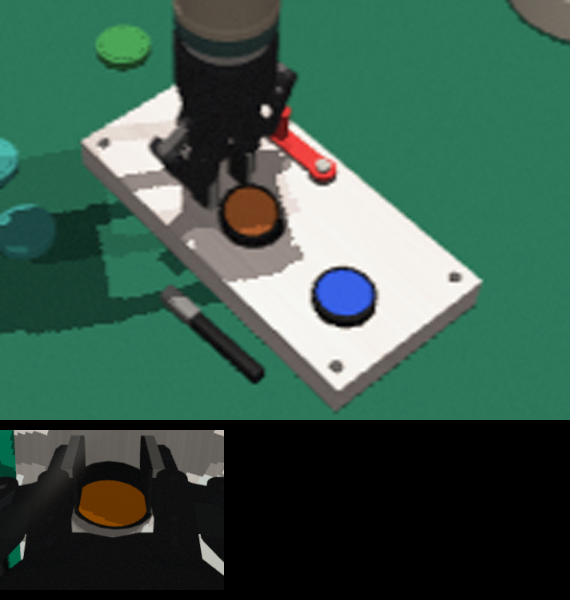

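The disc has started to tip into the recess, front edge down. I'll push on slowly.

Emit:
apply_moves:
  deltas: [30, -1, 0, 0, 0, 30, -2, 0, 0, 0, 30, -3, 0, 0, 0, 30, -4, 0, 0, 0, 30, -4.5, 0, 0, 0, 30, -5, 0, 0, 0, 30, -5, 0, 0, 0]

```text
clock: 7.73
position: [0.5218, -0.0551, 0.0493]
ee_rot: [0.0, 0.579, 0.815, -0.0]
contact_force: [0.9, -0.5, 0.0]
width: 0.03
gripper_force: 0.0
```

Run:
```python
from h import *
s=get_state();print(s["position"],s["contact_force"])
im=snap("side","side5");blobs(im,.03);a=cv2.resize(im["frame"][190:330,250:440],None,fx=3,fy=3,interpolation=2)
im=snap("wrist","w5");blobs(im,.03);b=cv2.resize(im["frame"][280:480,180:460],None,fx=.8,fy=.8)
o=np.zeros((600,570,3),np.uint8);o[:420]=a;o[430:590,:224]=b
cv2.imwrite("pics/c5.png",o[:,:,::-1])
```

```text
[ 0.52183255 -0.05511751  0.04934592] [ 0.88243483 -0.46921819  0.02278267]
amber 158 [334.  262.6] [ 0.5316 -0.0855]
blue 235 [364.4 287.1] [ 0.5643 -0.1768]
red 115 [350.6 240.9] [ 0.5983 -0.0403]
amber 386 [301.6 386. ] [ 0.5274 -0.0998]
red 3173 [492.6 302.7] [ 0.5944 -0.0296]
red 1042 [536.8 310.5] [ 0.6161 -0.0265]
```

View pics/c5.png

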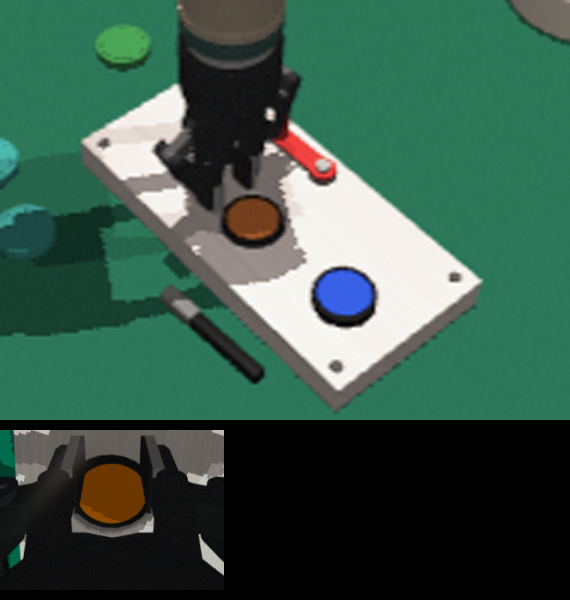

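It looks seated: flush in the side view, and a full round window in the wrist view. I'll back off, rise and verify from above.

Emit:
apply_moves:
  deltas: [30, 8, 0, 0, 0, 30, 15, 0, 0, 0, 30, 15, 0, -30, 0, 30, 0, 10, -70, 0, 24, -20, 17, -110, 0, 24, -20, 17, -150, 0, 24, -20, 17, -190, 0, 24, -20, 17, -200, 0, 24, -20, 17, -200, 0, 24, -20, 17, -200, 0]

```text
clock: 8.67
position: [0.544, -0.0676, 0.2497]
ee_rot: [0.0, 0.579, 0.816, 0.0]
contact_force: [-0.6, 0.6, -0.3]
width: 0.0241
gripper_force: 0.0
```

Run:
```python
from h import *
s=get_state();M=rot(s["ee_rot"]);p=np.array(s["position"]);print(p,s["qpos"],M.round(3)[:2,:2])
im=snap("wrist","w6");blobs(im,.03)
for q,z in dict(seat=.02,amber_filter=.02,clip_pivot=.038,clip_knob=.052).items():
    for r in place_of(q,im)[:2]:
        w=px2w(r["point"],im,z);print(q,np.round(r["point"],1),round(r["score"],2),w.round(4)[:2])
f=im["frame"];hsv=cv2.cvtColor(f,cv2.COLOR_RGB2HSV)
m=cv2.inRange(hsv,(0,150,60),(6,255,255));ys,xs=np.nonzero(m)
for ux,uy in((0,-1),(0,1),(1,0),(-1,0)):
    i=np.argmax(xs*ux+ys*uy);print(xs[i],ys[i])
```

```text
[ 0.54402877 -0.06757126  0.24972313] [-2.50538680e-01  2.34216645e-01  1.55970724e+00  5.07189251e-05
  1.34663505e+00 -5.87447972e-01] [[-0.331  0.944]
 [ 0.944  0.331]]
amber 1287 [302.2 219.7] [ 0.5303 -0.0831]
blue 725 [304.  318.2] [ 0.5664 -0.1853]
red 1263 [380.6 195.7] [ 0.5942 -0.0355]
amber_filter [301.9 219.6] 0.97 [ 0.5303 -0.0856]
amber_filter [170.5  84.2] 0.7 [ 0.3738 -0.0031]
clip_knob [382.8 176. ] 0.96 [ 0.5847 -0.016 ]
374 161
374 237
394 176
367 225
```

View pics/w6.png

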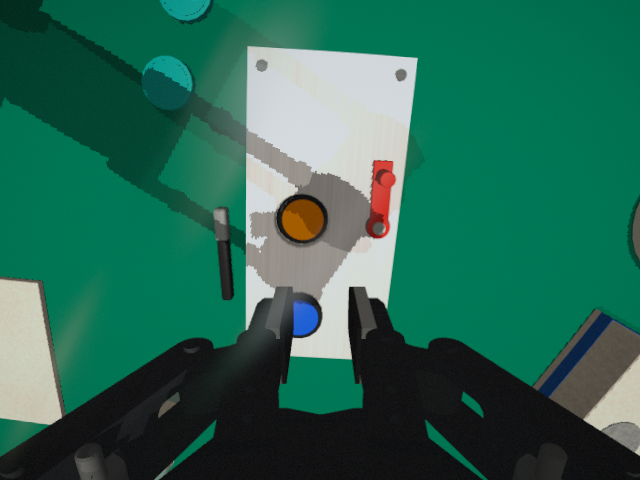

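The filter is seated at (302,219) with an even black ring round it. The clip is still parked, with its pivot at (377,228) and post top at (386,178).

Run:
```python
from h import *
im=get_image("wrist");s=get_state()
a,b=px2w((262,66),im,.03),px2w((401,75),im,.03);d=b-a;print("screws",a[:2],b[:2],np.hypot(*d[:2]),np.degrees(np.arctan2(d[1],d[0])))
pv=px2w((377,228),im,.040)[:2];k=px2w((386,178),im,.066)[:2];se=np.array([.5303,-.0835])
print("pivot",pv,"post",k,"r",np.hypot(*(k-pv)),np.hypot(*(pv-se)))
v=pv-se;ps=np.arctan2(v[1],v[0]);print("psi",np.degrees(ps),"clip",np.degrees(np.arctan2(*(k-pv)[::-1])-ps-np.pi/2))
M=rot(s["ee_rot"]);p=np.array(s["position"])
print("post in tool",(M.T@(np.r_[k,.052]-p)).round(4),"pivot",(M.T@(np.r_[pv,.052]-p)).round(4),"seat",(M.T@(np.r_[se,.052]-p)).round(4))
```

```text
screws [0.45078601 0.03768904] [0.56910399 0.07131495] 0.12300343890580831 15.865123274823707
pivot [ 0.59821026 -0.06421313] post [ 0.58300957 -0.015844  ] r 0.0507014139789876 0.0705959367886568
psi 15.854828878718523 clip 1.5912326963048435
post in tool [0.0358 0.0549 0.1956] pivot [-0.0149  0.0533  0.1955] seat [-0.0107 -0.0172  0.1957]
```

Emit:
apply_moves:
  deltas: [26, 35.5, 56.5, 40, 2, 26, 35.5, 56.5, 80, 2, 26, 35.5, 56.5, 120, 2, 26, 35.5, 56.5, 150, 2, 26, 35.5, 56.5, 157, 2, 26, 35.5, 56.5, 157, 2, 26, 35.5, 56.5, 157, 2]

```text
clock: 9.55
position: [0.5853, -0.0159, 0.091]
ee_rot: [-0.001, 0.593, 0.805, -0.001]
contact_force: [0.8, 0.0, 0.8]
width: 0.0259
gripper_force: 0.0
```

Run:
```python
from h import *
s=get_state();M=rot(s["ee_rot"]);p=np.array(s["position"]);print(p,M.round(3)[:2,:2])
im=snap("wrist","w7")
for r in place_of("clip_knob",im)[:2]:
    w=px2w(r["point"],im,.052);print(r,(M.T@(w-p)).round(4))
sd=snap("side","side7");a=cv2.resize(sd["frame"][170:310,250:440],None,fx=2,fy=2,interpolation=2)
o=np.zeros((480,700,3),np.uint8);o[:280,320:]=a;o[:280,:320]=im["frame"][200:480,160:480]
cv2.imwrite("pics/c7.png",o[:280,:,::-1])
```

```text
[ 0.58528654 -0.01594171  0.0909513 ] [[-0.297  0.955]
 [ 0.955  0.297]]
{'point': [324.5, 286.2], 'score': 0.68} [-0.0003  0.0015  0.0389]
{'point': [244.8, 324.8], 'score': 0.22} [-0.0221 -0.0395  0.039 ]
```

View pics/c7.png

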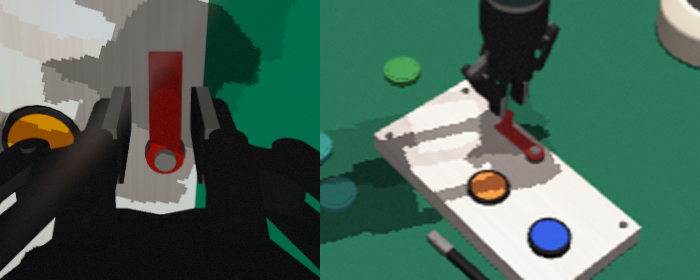

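The clip post is centred between the fingers, 1.5 mm off. I'll descend astride it.

Emit:
apply_moves:
  deltas: [26, 0, 1, 10, 0, 26, 0, 1, 20, 0, 26, 0, 1, 28, 0, 26, 0, 1, 28, 0]

```text
clock: 10.03
position: [0.5853, -0.0157, 0.0624]
ee_rot: [-0.002, 0.593, 0.805, -0.001]
contact_force: [-0.3, -0.3, -0.3]
width: 0.026
gripper_force: 0.0
```

Run:
```python
from h import *
s=get_state();M=rot(s["ee_rot"]);p=np.array(s["position"]);print(p,s["contact_force"],s["qpos"])
im=get_image("wrist");w=px2w((325,360),im,.04);print((M.T@(px2w((325,360),im,.04)-p)).round(4))
for r in place_of("clip_pivot",im)[:2]: print(r,(M.T@(px2w(r["point"],im,.038)-p)).round(4))
# arc rows about pivot at tool (-50,1): angle phi anticlockwise seen from above
for ph in range(8,97,8):
    f=np.radians(ph);print(ph,round(-50+50*np.cos(f),1),round(-50*np.sin(f),1))
```

```text
[ 0.58534525 -0.01568041  0.06238894] [-0.33136339 -0.28202956 -0.29768271] [-1.45530345e-01  4.51536625e-01  1.73819159e+00 -1.04063563e-04
  9.55549488e-01 -4.46700697e-01]
[-0.0314  0.0017  0.0223]
{'point': [324.6, 394.1], 'score': 0.59} [-0.053   0.0016  0.0243]
8 -0.5 -7.0
16 -1.9 -13.8
24 -4.3 -20.3
32 -7.6 -26.5
40 -11.7 -32.1
48 -16.5 -37.2
56 -22.0 -41.5
64 -28.1 -44.9
72 -34.5 -47.6
80 -41.3 -49.2
88 -48.3 -50.0
96 -55.2 -49.7
```

Emit:
apply_moves:
  deltas: [26, -0.3, -5.3, 0, -6, 26, -1.1, -10.6, 0, -12, 26, -2.5, -15.8, 0, -18, 26, -4.4, -20.7, 0, -24, 26, -6.8, -25.5, 0, -30, 26, -9.7, -30, 0, -36, 26, -13.1, -34.1, 0, -42, 26, -16.9, -37.9, 0, -48, 26, -21, -41.3, 0, -54, 26, -25.5, -44.2, 0, -60, 26, -30.3, -46.6, 0, -66, 26, -35.2, -48.5, 0, -72]

```text
clock: 11.13
position: [0.5514, -0.0638, 0.0647]
ee_rot: [0.001, 0.004, 1.0, 0.0]
contact_force: [1.3, 1.1, -0.1]
width: 0.026
gripper_force: 0.5
```

Run:
```python
from h import *
s=get_state();M=rot(s["ee_rot"]);p=np.array(s["position"]);print(p,s["contact_force"],s["qpos"],M[:2,:2])
im=snap("wrist","w8")
for q,z in (("clip_pivot",.038),("clip_knob",.052),("amber_filter",.02)):
  for r in place_of(q,im)[:1]: print(q,r,(M.T@(px2w(r["point"],im,z)-p)).round(4))
```

```text
[ 0.55144332 -0.06377754  0.06471116] [ 1.27987086  1.11902612 -0.09104965] [-2.40885183e-01  4.09782203e-01  1.80843048e+00  7.85392128e-04
  9.22232705e-01 -1.80431275e+00] [[-0.99996845  0.00784251]
 [ 0.00784294  0.99996919]]
clip_pivot {'point': [319.2, 388.2], 'score': 0.97} [-0.0511 -0.0006  0.0268]
clip_knob {'point': [332.0, 312.7], 'score': 0.96} [-0.0006  0.005   0.0127]
amber_filter {'point': [278.7, 243.3], 'score': 0.91} [ 0.0205 -0.0205  0.0447]
```

Emit:
apply_moves:
  deltas: [26, -0.3, -5.3, 0, -6, 26, -1.1, -10.6, 0, -12, 26, -2, -14, 0, -16, 26, -3, -17.3, 0, -20, 26, -3.7, -19.1, 0, -22, 26, -3.7, -19.1, 0, -22]

```text
clock: 11.83
position: [0.5545, -0.0829, 0.0644]
ee_rot: [-0.0, -0.184, 0.983, -0.0]
contact_force: [0.2, 0.9, -0.4]
width: 0.0258
gripper_force: 0.0
```

Run:
```python
from h import *
s=get_state();M=rot(s["ee_rot"]);p=np.array(s["position"]);print(p,s["contact_force"],s["gripper_force"],s["qpos"][5])
im=snap("wrist","w9");P={}
for q,z in (("clip_pivot",.038),("clip_knob",.052),("amber_filter",.02)):
  for r in place_of(q,im)[:1]: P[q]=px2w(r["point"],im,z);print(q,r,(M.T@(P[q]-p)).round(4))
d=P["clip_knob"]-P["clip_pivot"];print(np.degrees(np.arctan2(d[1],d[0]))%360-105.9)
```

```text
[ 0.55453118 -0.08285197  0.06435662] [ 0.19734055  0.91867343 -0.35121569] 0.0 -2.2130451621340628
clip_pivot {'point': [322.5, 388.9], 'score': 0.79} [-0.0513  0.0013  0.0264]
clip_knob {'point': [332.9, 313.6], 'score': 0.66} [-0.0009  0.0056  0.0124]
amber_filter {'point': [333.8, 242.0], 'score': 0.89} [0.0212 0.0069 0.0444]
90.48056524187677
```

It's at about 90° by vision. I'll nudge it against the stop while watching the force.

Emit:
apply_moves:
  deltas: [26, -0.1, -1, 0, -1, 26, -0.1, -2, 0, -2, 26, -0.1, -2, 0, -2]

```text
clock: 12.28
position: [0.5553, -0.0845, 0.0643]
ee_rot: [-0.0, -0.202, 0.979, 0.0]
contact_force: [-0.3, 1.1, 0.5]
width: 0.0256
gripper_force: 0.7
```

Emit:
apply_moves:
  deltas: [26, -0.1, -1, 0, -1, 26, -0.1, -2, 0, -2, 26, -0.1, -2, 0, -2]

```text
clock: 12.53
position: [0.5557, -0.0848, 0.0642]
ee_rot: [-0.0, -0.219, 0.976, 0.002]
contact_force: [-0.8, 6.7, 2.7]
width: 0.0265
gripper_force: 3.1
```

The stop is reached: the force rose to 6.7 N and the TCP stalled. I'll centre the jaws round the post, then lift straight out.

Emit:
apply_moves:
  deltas: [26, 0, 3, 0, 0, 26, 0, 7, 0, 0, 26, 0, 7, 0, 0, 26, 0, 7, -15, 0, 26, 0, 7, -30, 0, 26, 0, 7, -60, 0, 26, 0, 7, -100, 0, 26, 0, 7, -140, 0, 26, -30, 7, -170, 0, 26, -30, 7, -180, 0, 26, -30, 7, -180, 0]

```text
clock: 13.45
position: [0.583, -0.0679, 0.2479]
ee_rot: [0.004, -0.219, 0.976, -0.002]
contact_force: [-0.2, 0.6, -0.4]
width: 0.0265
gripper_force: 0.0
```

Run:
```python
from h import *
s=get_state();print(s["position"],s["contact_force"],s["clock"])
for n in ("wrist","side"):
  im=snap(n,n+"10");P={};blobs(im,.035)
  for q,z in (("clip_pivot",.038),("clip_knob",.052),("amber_filter",.02)):
    for r in place_of(q,im)[:1]: P[q]=px2w(r["point"],im,z);print(q,r,P[q].round(4))
  if len(P)==3: d=P["clip_knob"]-P["clip_pivot"];print(np.degrees(np.arctan2(d[1],d[0]))%360-105.9)
  if n=="wrist": a=im["frame"][:,100:540]
o=np.zeros((480,800,3),np.uint8);o[:,:440]=a;o[:280,440:]=cv2.resize(im["frame"][190:330,260:440],(360,280),interpolation=2)
cv2.imwrite("pics/c10.png",o[:,:,::-1])
```

```text
[ 0.58301209 -0.06789447  0.24787614] [-0.16714413  0.64974248 -0.40076468] 13.45
amber 1398 [331.3 149. ] [ 0.5277 -0.0838]
red 1263 [321.3 198.1] [ 0.5726 -0.0727]
clip_pivot {'point': [316.2, 228.2], 'score': 0.69} [ 0.6007 -0.0648  0.038 ]
clip_knob {'point': [324.1, 180.1], 'score': 0.65} [ 0.5541 -0.0787  0.052 ]
amber_filter {'point': [533.7, 238.7], 'score': 0.83} [0.5181 0.1464 0.02  ]
90.69777685378548
amber 170 [332.8 262.9] [ 0.5268 -0.0885]
blue 234 [364.4 287.1] [ 0.5623 -0.18  ]
red 179 [346.5 252.2] [ 0.571  -0.0721]
clip_pivot {'point': [356.4, 241.6], 'score': 0.72} [ 0.6069 -0.054   0.038 ]
clip_knob {'point': [340.8, 248.0], 'score': 0.8} [ 0.5572 -0.0674  0.052 ]
amber_filter {'point': [332.4, 263.5], 'score': 0.72} [ 0.5306 -0.0793  0.02  ]
89.23506146199452
```

View pics/c10.png

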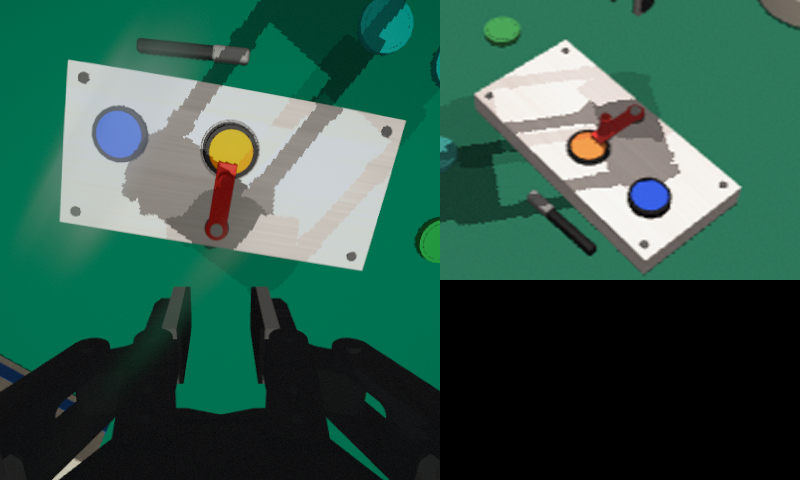

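The amber filter lies flush in the recess at crop (231,150). The clip is at its stop with its tip over the rim, and blue and the marker are where they started. The arm is clear.

```bash
python3 -c "
from rig import *
print(sign_off())"
```

```text
the job is handed in; nothing more can be done
None
```

I handed the job in at about 13.5 s on the clock: the last camera views showed the amber filter flush in the recess, the clip at about 90° against its stop, the blue filter and marker apparently unmoved, and the arm clear. `sign_off()` gave no verdict.

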